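Second slotted weight on the glue press

TASK

Add the second weight to the glue press: of the loose iron weights on the bench take the large slotted one, the match of the one already on the press, and slide it sideways onto the stem, under the cap, on top of the first weight. Its slot must point to the opposite side from the first weight's slot. Leave it lying flat with the stem at its middle, and the first weight still in place below it.

Things in the scene. Friction and masses are not known exactly. Their poses are not given: they have to be found in the camera images.
- stem (a point): Fixed glue press: brown board, glued wood blank, steel foot plate (90 mm diameter), vertical stem (10 mm diameter) with a flat cap (30 mm diameter, 6 mm thick). The point is on the stem's axis at the foot plate's top face, 58 mm above the bench; z up. Cap underside 60 mm, cap top 66 mm above the point, so weights go on only from the side; with the first weight on, 38 mm is free under the cap.
- first_mid (a point): Slotted weight loose on the press, on the foot plate round the stem: dark iron disc, 70 mm diameter, 22 mm thick, two flats on its sides 58 mm apart, 0.3 to 0.7 kg. Its slot, 22 mm wide, runs from the rim to 11 mm past the middle. Point: the disc's middle, half-way up. x points along the slot out of its mouth (at the start roughly towards the robot), y square to the flats, z up.
- spare_mid (a point): The weight to load, flat on the bench: same shape, size and material as the first, 0.3 to 0.7 kg; point and axes likewise (middle, half-way up; x out of the slot's mouth, y square to the flats). Grip it across the flats: stem and cap then pass between the fingers. Not the smaller slotted weight (48 mm diameter, 14 mm thick), nor the one of the same outline whose 22 mm hole is closed all round.
- spare_slot (a point): Middle of the slot's mouth of the weight to load: at its rim, 35 mm from its middle along its x axis, half-way up; same axes as spare_mid.
Not all that is in view belongs to the job. Leave any orange or yellow look-alike of the part that bears spare_mid alone.

How it is judged:
At the end, for the whole second after the job is handed in: The spare weight rests flat (7 degrees) on the first, its middle within 13 mm of the stem's axis, its slot opposite to the first weight's within 34 degrees; the first weight still lies flat on the foot plate, its middle within 13 mm of the axis; both at rest (horizontal distance between each of spare_mid, first_mid and stem below 0.013 m and z of spare_mid in the frame of first_mid between 0.017 and 0.027 m and angle between each of spare_mid, first_mid's own z axis and vertical below 0.12 rad and angle between the x axis of spare_mid and the x axis of first_mid, either way round below 0.6 rad and x of spare_slot in the frame of first_mid below -0.01 m and z of first_mid in the frame of stem between 0.007 and 0.015 m and linear speed of each of spare, first below 0.02 m/s); the robot touches nothing.
It also fails if it takes over 35 s, if anything falls off the work surface, if the arm or the gripper's body presses on something with over 40 N, if the wrist force passes 120 N, or if a joint passes its speed limit or range.

ROBOT

A 6-joint arm with a two-finger parallel gripper is mounted at the origin on the work surface. World frame = base frame: x ahead of the robot, y to its left, z up, the work surface at z = 0. Lengths are in m, angles in rad, forces in N, time in s.
With the tool pointing down it reaches from about 0.275 to 0.725 m from the base axis. Payload 5.6 kg.
Tool frame: the origin (TCP) lies midway between the tips of the shut fingers; the grasp point (between the pads) lies 19 mm behind it (bot.tcp_to_grasp is the distance from the TCP to the grasp point, in m); z points along the fingers, y is the direction in which the jaws open and shut (so a half turn about z gives the same grasp; the last joint's range is limited). The gripper opens to 85 mm and grips with 20 to 120 N. Pads are 22 mm wide; open, the fingers measure 114 mm over their backs; the gripper's body (76 mm by 85 mm) begins 54 mm behind the grasp point. The pads swing forward as they close: fully open they stand 13 mm farther back than shut.
Start: joints at [-1.029, 0.255, 0.108, 0, -1.424, -0.285], TCP at [0.14, -0.532, 0.231] pointing down, gripper open.
Joint ranges: [-2.95, 2.95], [-1.21, 1.97], [-1.09, 1.5], [-2.87, 1.71], [-2.94, -0.07], [-3.05, 3.05]. Speed limits (rad/s): [2.57, 2.57, 3.14, 3.14, 3.14, 3.14].

INTERFACE

Orientations are given as a 3x3 rotation matrix whose columns are the frame's x, y, z axes.
In Python, from rig import bot gives the robot as it stands.
- The arm moves only by the shell command python3 -m inch 'ROWS'. ROWS is JSON, a list of rows, each a list of 5 numbers: the closure, from 0 (fully open) to 1 (shut), then the shift along the tool's x, y, z in m, then the turn about the tool's z in rad. In form: [[hand, dx, dy, dz, spin], ...]. A call has 1 to 20 rows; each row is the pose to reach, as a shift and turn from the pose measured when the call began, along the tool's axes at that moment; what a row does not reach only later rows make up. A row lasts 1/10 s, in which the tool goes at most 50 mm and 8.59 degrees, less where a joint would pass 70% of its speed; a pose out of reach is approached as far as the arm can. A call with a gripper value outside its range is refused whole. The fingers move at their own pace and stop on an object; the grip force is fixed at half the most. Time passes only in rows, so rows that repeat a pose let the fingers close. It gives the time, the measured TCP pose, the force and the opening at its end, in the units of the state.
- bot.observe(): the state, without advancing time (a new reading comes with each control period).
- bot.get_image(name): name is "side" or "top"; returns the picture (384x512x3 uint8, red, green, blue); there is no depth.
- bot.get_calibration(name): a dict with "fov_y" (degrees; the focal length in pixels is half the picture's height over the tangent of half this angle, whatever the lens; pixels are square), "cx", "cy" (the principal point, pixels), "T" (4x4, takes a point from camera to world coordinates). Camera axes: x right, y down, z forward; pixel columns grow to the right and rows downward; lengths in m; the calibration is good to about 2 mm. A picture is of the moment at which its call begins. get_calibration takes no time and is no camera call.
- bot.sign_off(): hands the job in, once; it reports no verdict.
The state is a dict: "time_s": time; "qpos": joint angles; "joint_velocities": joint speeds; "effort": joint torques, N m; "ee_pos": TCP position; "orientation": TCP orientation; "force": force on the tool from outside, world axes, zero at the start; "torque": the same for the moment, N m; "grip_width": finger opening in m.
Only numpy, scipy, OpenCV 4.12 (cv2) and the standard library are available. Lean on these libraries where they do the work, as an engineer would, in place of code of your own. Each camera call takes 0.05 s, during which the arm holds its last target.

## Working session

There is one attempt and no reset: what is moved stays moved. The work goes in short steps, Python scripts to look and compute and a shell command to move; the robot and the scene stay as the last step left them, time stands still between calls to the robot, and variables do not carry over. Pictures are saved under pics/ and viewed, and the job is handed in when it is done.

```bash
mkdir -p pics; ls; python3 - <<'E'
from rig import bot
import cv2
for n in("side","top"):
    im=bot.get_image(n); cv2.imwrite(f"pics/{n}0.png",im[:,:,::-1])
    c=bot.get_calibration(n); print(n,c)
s=bot.observe(); print(s['time_s'],s['ee_pos'],s['orientation'],s['grip_width'],bot.tcp_to_grasp)
E
```

```text
pics
side {'fov_y': 57.8889774330945, 'cx': 253.79307247026642, 'cy': 183.93787225661148, 'T': array([[-0.98437724, -0.11990129,  0.12893846,  0.45805767],
       [-0.17597663,  0.64584103, -0.74291426,  0.52364874],
       [ 0.00580263, -0.75399804, -0.65685104,  0.59818435],
       [ 0.        ,  0.        ,  0.        ,  1.        ]])}
top {'fov_y': 42.7938766190296, 'cx': 252.8302641298045, 'cy': 191.51445586334304, 'T': array([[ 0.02552757, -0.99840784,  0.05030029,  0.50531192],
       [-0.99966858, -0.0253276 ,  0.00460894, -0.05096759],
       [-0.00332761, -0.05040127, -0.9987235 ,  1.02056337],
       [ 0.        ,  0.        ,  0.        ,  1.        ]])}
0.1 [ 0.13965019 -0.53151895  0.23047587] [[-9.67225715e-01 -2.53917659e-01 -4.88386955e-04]
 [-2.53918123e-01  9.67224313e-01  1.64772277e-03]
 [ 5.39938287e-05  1.71773014e-03 -9.99998523e-01]] 0.08595527286757 0.0187
```

View pics/top0.png

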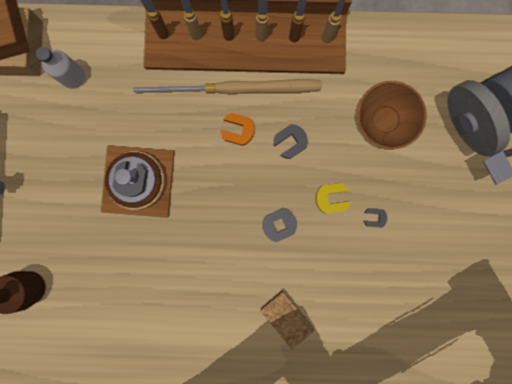

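View pics/side0.png

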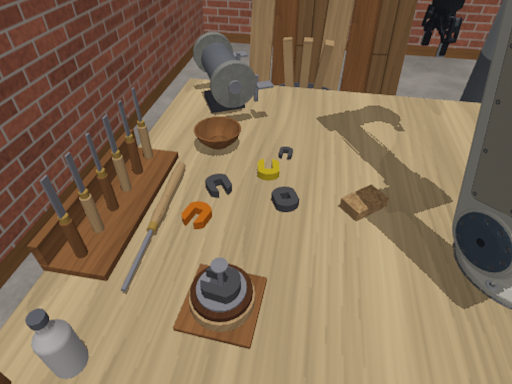

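Top view candidates: the dark disc at (291,141) is large with an open slot. The dark one at (280,224) has a closed hole, and the dark one at (375,217) is small. Orange (238,129) and yellow (333,198) are look-alikes. (291,141) fits the description, so I'll confirm it in a crop and measure it.

```bash
cat > h.py <<'E'
import numpy as np,cv2
from rig import bot
def ray(n,u,v):
    c=bot.get_calibration(n);f=192/np.tan(np.radians(c['fov_y']/2))
    T=c['T'];d=T[:3,:3]@np.array([(u-c['cx'])/f,(v-c['cy'])/f,1.]);return T[:3,3],d
def plane(n,u,v,z):
    o,d=ray(n,u,v);return o+d*(z-o[2])/d[2]
def proj(n,p):
    c=bot.get_calibration(n);f=192/np.tan(np.radians(c['fov_y']/2));T=c['T']
    q=T[:3,:3].T@(np.asarray(p)-T[:3,3]);return q[0]/q[2]*f+c['cx'],q[1]/q[2]*f+c['cy']
E
python3 - <<'E'
from h import *
im=cv2.imread("pics/top0.png")
a=cv2.resize(im[100:250,95:195],None,fx=4,fy=4,interpolation=cv2.INTER_CUBIC)
b=cv2.resize(im[100:250,260:360],None,fx=4,fy=4,interpolation=cv2.INTER_CUBIC)
cv2.imwrite("pics/crop_top.png",np.hstack([a,b]))
s=cv2.imread("pics/side0.png")
cv2.imwrite("pics/crop_side.png",np.hstack([cv2.resize(s[245:345,170:270],None,fx=4,fy=4,interpolation=cv2.INTER_CUBIC),cv2.resize(s[140:240,200:300],None,fx=4,fy=4,interpolation=cv2.INTER_CUBIC)]))
h=cv2.cvtColor(im,cv2.COLOR_BGR2HSV)
m=((h[...,1]<80)&(h[...,2]<130)).astype(np.uint8)*255
cs,_=cv2.findContours(m,cv2.RETR_EXTERNAL,cv2.CHAIN_APPROX_NONE)
for c in cs:
    if 100<cv2.contourArea(c)<3000:
        M=cv2.moments(c);print(cv2.contourArea(c),M['m10']/M['m00'],M['m01']/M['m00'],cv2.minAreaRect(c),cv2.boundingRect(c))
E
```

```text
233.5 376.87366167023555 217.5082084225553 ((375.2966003417969, 217.44140625), (21.924009323120117, 18.43609619140625), 4.763641834259033) (364, 208, 23, 20)
812.0 279.13115763546796 224.5634236453202 ((279.3287658691406, 224.623291015625), (28.883445739746094, 34.01460266113281), 65.55604553222656) (262, 208, 35, 34)
1661.5 131.29451299026982 179.15036613501854 ((131.0, 179.0), (46.0, 46.0), 90.0) (108, 156, 47, 47)
565.5 292.3221338048924 139.342175066313 ((290.80767822265625, 140.46153259277344), (28.28971290588379, 33.004661560058594), 56.3099365234375) (274, 124, 34, 35)
230.5 173.29645697758494 88.60665220535068 ((169.00245666503906, 88.57804107666016), (5.153733730316162, 70.12201690673828), 88.21009063720703) (134, 86, 71, 7)
979.5 62.40854177301344 66.85706993363961 ((59.45122146606445, 66.06098175048828), (56.69108200073242, 27.018062591552734), 38.65980911254883) (35, 46, 51, 43)
1850.5 434.40682698369807 5.814104296136179 ((429.5, 6.5), (13.0, 163.0), 90.0) (348, 0, 164, 14)
109.5 262.2328767123288 6.3881278538812785 ((262.5, 7.0), (14.0, 9.0), 90.0) (258, 0, 10, 15)
546.0 99.63797313797313 2.524114774114774 ((85.5, 5.5), (11.0, 139.0), 90.0) (16, 0, 140, 12)
```

View pics/crop_top.png

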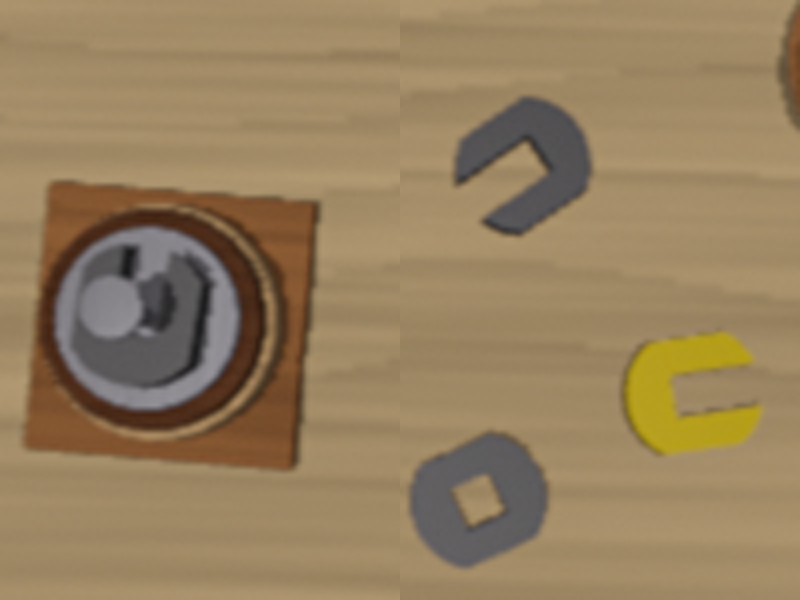

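View pics/crop_side.png

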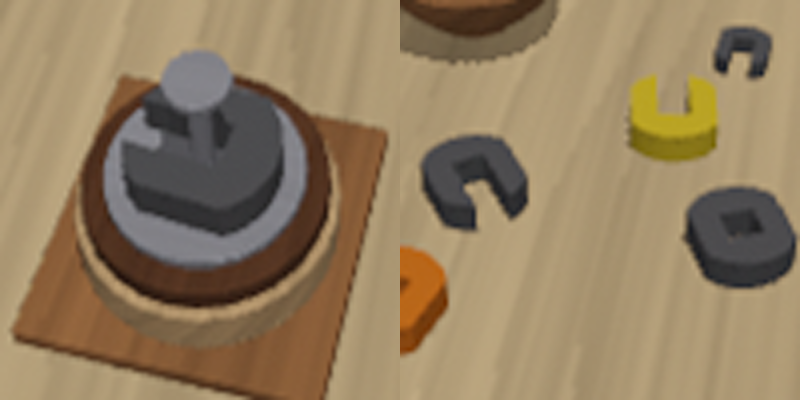

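The crop confirms (291,141) as the large slotted weight, with its mouth pointing down-left. The first weight's mouth looks like it points up in the top view (+x, away from the robot). That contradicts the text, so I'll check it enlarged before measuring.

```bash
python3 - <<'E'
from h import *
im=cv2.imread("pics/top0.png"); s=cv2.imread("pics/side0.png")
def g(x): return np.clip(((x/255.)**0.6)*255,0,255).astype(np.uint8)
cv2.imwrite("pics/crop2.png",np.hstack([cv2.resize(g(im[154:206,106:158]),(400,400),interpolation=cv2.INTER_CUBIC),cv2.resize(g(s[255:325,185:255]),(400,400),interpolation=cv2.INTER_CUBIC)]))
print("robot base top/side",proj("top",[0,0,0]),proj("side",[0,0,0]))
# press: cap, from both views
for n,u,v in(("top",122.5,176.3),("side",219.5,265.5)): print(n,plane(n,u,v,.124))
# foot plate / spare
h=cv2.cvtColor(im,cv2.COLOR_BGR2HSV)
m=((h[...,1]<80)&(h[...,2]<130)).astype(np.uint8)
m[:120]=0;m[160:]=0;m[:,:270]=0;m[:,330:]=0
c=max(cv2.findContours(m,cv2.RETR_EXTERNAL,cv2.CHAIN_APPROX_NONE)[0],key=cv2.contourArea)
P=np.array([plane("top",*p,.022)[:2] for p in c[:,0].astype(float)])
hull=cv2.convexHull((P*1000).astype(np.float32))
r=cv2.minAreaRect(hull);print("minrect",r)
cv2_=cv2.minEnclosingCircle(hull);print(cv2_)
for p in cv2.approxPolyDP((P*1000).astype(np.float32),3,True)[:,0]:print(p)
E
```

```text
robot base top/side (np.float64(223.03111620189205), np.float64(464.9158857004137)) (np.float64(512.9306791425918), np.float64(264.5047774689609))
top [0.57236543 0.19316684 0.124     ]
side [0.57056068 0.19762518 0.124     ]
minrect ((662.4380493164062, -121.5677261352539), (58.182586669921875, 67.82044982910156), 35.284976959228516)
((661.7075805664062, -120.18550872802734), 35.58995056152344)
[ 696.5672   -127.357994]
[ 696.3627  -119.14585]
[668.65875 -86.92076]
[652.1496  -87.30637]
[ 671.39044 -113.53296]
[ 673.76373 -125.79197]
[ 659.5171  -134.29778]
[ 633.96936  -102.068886]
[ 626.1521  -118.62323]
[ 649.6693 -152.9451]
[ 655.9049  -154.86938]
[ 680.5781 -150.2729]
```

View pics/crop2.png

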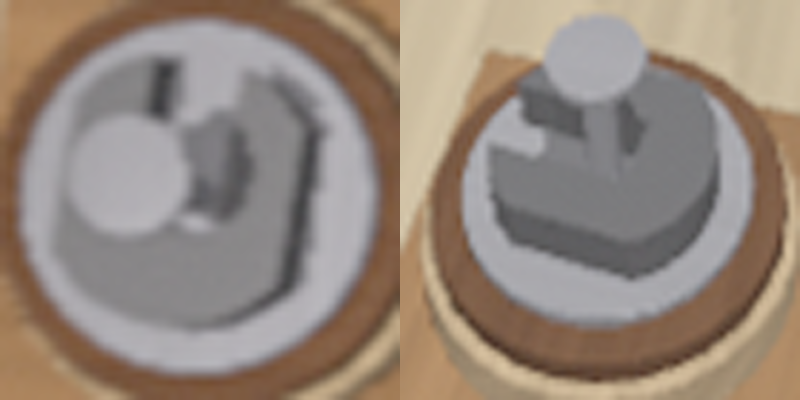

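Both views show the first weight's mouth pointing away from the robot: up at about (133,165) in the top view, left at about (207,277) in the side view. The given "roughly towards the robot" is wrong, and I'll follow the pictures. So the spare's mouth must face the robot (−x), and the spare goes on from the far side, moving towards −x. Next I'll measure the plate centre and the first weight's yaw.

```bash
python3 - <<'E'
from h import *
def T(x,y): return (106+x*52/400-.5+.065,154+y*52/400-.5+.065)
def S(x,y): return (185+(x-400)*70/400-.4,255+y*70/400-.4)
# plate rim ellipse samples -> plane .058
tp=[(18,190),(50,80),(110,30),(200,15),(300,60),(365,130),(378,200),(350,290),(290,345),(200,375),(110,340),(50,280)]
P=np.array([plane("top",*T(*p),.058)[:2] for p in tp])
sp=[(463,200),(480,260),(530,305),(600,325),(680,305),(735,250),(752,200),(740,135)]
Q=np.array([plane("side",*S(*p),.058)[:2] for p in sp])
for X in(P,Q):
    A=np.c_[2*X,np.ones(len(X))];s=np.linalg.lstsq(A,(X**2).sum(1),rcond=None)[0]
    print("plate c",s[:2],"r",np.sqrt(s[2]+s[:2]@s[:2]))
def ang(n,f,a,b,z):
    d=plane(n,*f(*b),z)-plane(n,*f(*a),z);print(n,plane(n,*f(*a),z)[:2],np.degrees(np.arctan2(d[1],d[0])),np.hypot(*d[:2]))
ang("top",T,(303,285),(322,130),.058)
ang("top",T,(285,285),(302,120),.080)
ang("top",T,(150,115),(153,60),.080)
ang("side",S,(635,278),(505,230),.058)
ang("side",S,(632,242),(492,200),.080)
for n,u,v in(("top",)+T(128,175),("side",)+S(595,58)):print(plane(n,u,v,.124))
# cap/first disc rim fit
tp=[(55,250),(90,300),(150,322),(200,328),(250,312)]
P=np.array([plane("top",*T(*p),.080)[:2] for p in tp]);A=np.c_[2*P,np.ones(len(P))];s=np.linalg.lstsq(A,(P**2).sum(1),rcond=None)[0];print("first c",s[:2],np.sqrt(s[2]+s[:2]@s[:2]))
# spare in side view
im=cv2.imread("pics/side0.png");h=cv2.cvtColor(im,cv2.COLOR_BGR2HSV)
print("spare c projected in side",proj("side",[.662,-.1205,.022]),proj("side",[.642,-.092,.022]))
print(proj("side",[.570,.195,.124]),proj("top",[.570,.195,.124]))
E
```

```text
plate c [0.5735418  0.19384052] r 0.045799934307267615
plate c [0.57144098 0.1973862 ] r 0.0443890489636937
top [0.55017795 0.16580925] -4.893865814350453 0.04004765590614642
top [0.5490383  0.16535773] -3.7722495435974066 0.04158077845401431
top [0.59082491 0.20078559] -0.8988596441813811 0.013858728790511712
side [0.55667988 0.22496511] -11.183745174305079 0.04330476644560568
side [0.5561996  0.22621542] -7.736092682681498 0.044178302100222784
[0.57232412 0.19370786 0.124     ]
[0.57217738 0.19642205 0.124     ]
first c [0.5733636  0.19188343] 0.03594937250513513
spare c projected in side (np.float64(218.12753015133137), np.float64(181.56837022810694)) (np.float64(223.06800641035963), np.float64(189.90569028747902))
(np.float64(220.2304405862665), np.float64(264.2397066272689)) (np.float64(121.45316355438885), np.float64(177.55892534261247))
```

Stem axis is about (0.572, 0.195), the first weight's mouth yaw about −6°, and the spare's middle about (0.662, −0.121) with mouth yaw about 125°. Sizes check: 58.2 × 67.8 mm against 58 × 68. First move: go above the spare with jaw y at 215°.

```bash
python3 -m inch '[[0,-0.61,0.265,0.10,-1.93],[0,-0.61,0.265,0.10,-1.93],[0,-0.61,0.265,0.10,-1.93],[0,-0.61,0.265,0.10,-1.93],[0,-0.61,0.265,0.10,-1.93],[0,-0.61,0.265,0.10,-1.93],[0,-0.61,0.265,0.10,-1.93],[0,-0.61,0.265,0.10,-1.93],[0,-0.61,0.265,0.10,-1.93],[0,-0.61,0.265,0.10,-1.93],[0,-0.61,0.265,0.10,-1.93],[0,-0.61,0.265,0.10,-1.93],[0,-0.61,0.265,0.10,-1.93],[0,-0.61,0.265,0.10,-1.93],[0,-0.61,0.265,0.10,-1.93],[0,-0.61,0.265,0.10,-1.93],[0,-0.61,0.265,0.10,-1.93],[0,-0.61,0.265,0.10,-1.93]]'
cat >> h.py <<'E'
def togo(x,y,z,yaw):
    s=bot.observe();R=np.array(s['orientation']);p=np.array(s['ee_pos'])
    cy=np.degrees(np.arctan2(R[1,1],R[0,1]))
    d=(yaw-cy+180)%360-180
    print("t",s['time_s'],"p",p.round(4),"yaw_y",cy.round(2),"F",np.round(s['force'],2),"w",s['grip_width'],"q",np.round(s['qpos'],2))
    print("d tool",(R.T@(np.array([x,y,z])-p)).round(4),"spin",round(-np.radians(d),4))
E
python3 -c "
from h import *
togo(.662,-.121,0,215.3)
cv2.imwrite('pics/s1.png',cv2.resize(bot.get_image('side')[120:240,150:310,::-1],None,fx=4,fy=4))"
```

```text
time_s: 1.9
ee_pos: [0.6617, -0.1211, 0.1316]
orientation: [[0.577, -0.817, 0.0], [-0.817, -0.577, 0.002], [-0.001, -0.001, -1.0]]
force: [-0.0, 0.8, -0.9]
grip_width: 0.0854
t 1.9 p [ 0.6617 -0.1211  0.1316] yaw_y -144.78 F [-0.    0.77 -0.89] w 0.08540312171526224 q [ 0.05  0.54  0.28 -0.   -1.32  0.57]
d tool [ 3.000e-04 -1.000e-04  1.316e-01] spin -0.0014
```

View pics/s1.png

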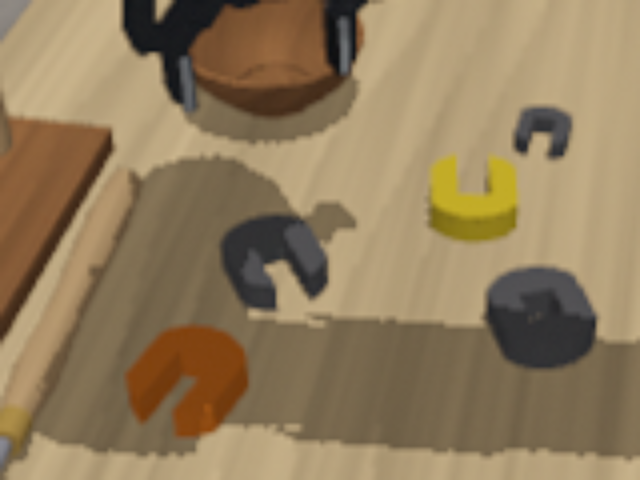

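The gripper hangs above the spare (spare at crop (275,260)), with the jaws left and right of its slot axis. Descend in stages, then close.

```bash
python3 -m inch '[[0,0,0,0.04,0],[0,0,0,0.08,0],[0,0,0,0.11,0],[0,0,0,0.13,0],[0,0,0,0.13,0],[0.3,0,0,0.13,0],[0.3,0,0,0.13,0],[1,0,0,0.13,0],[1,0,0,0.13,0],[1,0,0,0.13,0],[1,0,0,0.13,0],[1,0,0,0.13,0]]'
python3 -c "
from h import *
togo(.662,-.121,0,215.3)
cv2.imwrite('pics/s2.png',cv2.resize(bot.get_image('side')[120:240,150:310,::-1],None,fx=4,fy=4))"
```

```text
time_s: 3.15
ee_pos: [0.6638, -0.1209, 0.0047]
orientation: [[0.577, -0.817, 0.006], [-0.817, -0.577, 0.001], [0.002, -0.005, -1.0]]
force: [-0.1, 1.3, 6.8]
grip_width: 0.0566
t 3.15 p [ 0.6638 -0.1209  0.0047] yaw_y -144.75 F [-0.07  1.3   6.81] w 0.05656721437917864 q [ 0.05  0.63  0.11 -0.   -1.04  0.57]
d tool [-0.0009  0.0016  0.0047] spin -0.0008
```

View pics/s2.png

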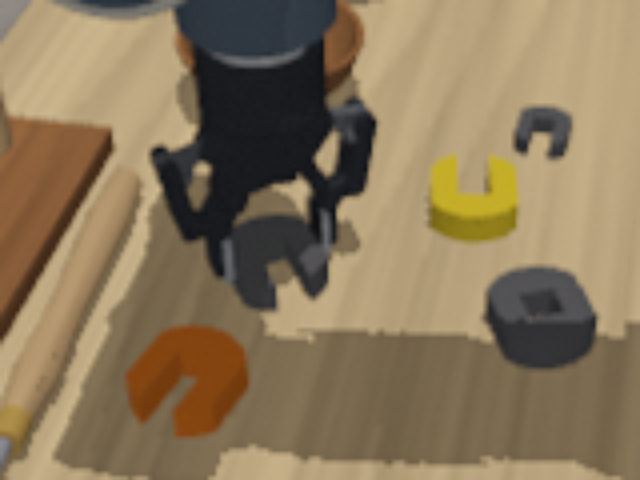

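The spare is gripped at a 56.6 mm opening (58 mm expected), and the pads sit across the flats near (230,260) and (325,235). Lift and check.

```bash
python3 -m inch '[[1,0,0,-0.02,0],[1,0,0,-0.05,0],[1,0,0,-0.09,0],[1,0,0,-0.12,0],[1,0,0,-0.12,0],[1,0,0,-0.12,0]]'
python3 -c "
from h import *
togo(.665,.187,.125,264)
cv2.imwrite('pics/s3.png',cv2.resize(bot.get_image('side')[80:240,150:310,::-1],None,fx=3.6,fy=3.6))"
```

```text
time_s: 3.8
ee_pos: [0.6625, -0.1205, 0.1241]
orientation: [[0.577, -0.817, 0.005], [-0.817, -0.577, 0.003], [0.001, -0.006, -1.0]]
force: [-1.3, -0.1, -6.9]
grip_width: 0.0562
t 3.8 p [ 0.6625 -0.1205  0.1241] yaw_y -144.78 F [-1.33 -0.14 -6.92] w 0.05619490471436025 q [ 0.05  0.54  0.27 -0.   -1.29  0.57]
d tool [-0.2498 -0.1794 -0.    ] spin -0.8513
```

View pics/s3.png

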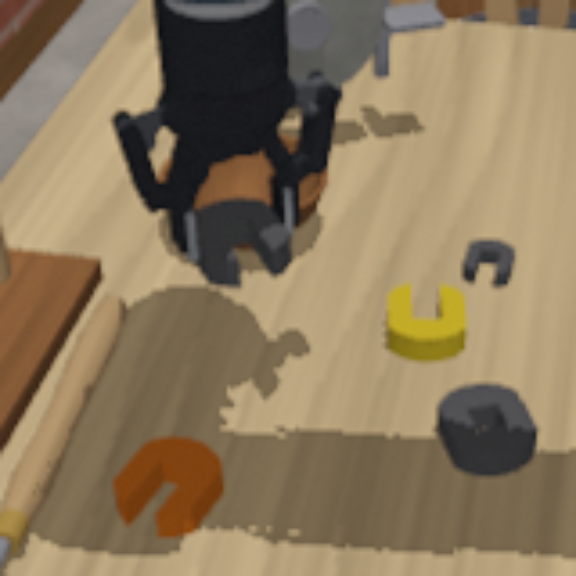

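The spare is held level (crop (235,235)); the load is about 0.6 kg. Next, move to the far side of the stem, turned to a mouth yaw of 174°.

```bash
python3 -m inch '[[1,-0.02,-0.015,0,-0.05],[1,-0.06,-0.045,0,-0.15],[1,-0.10,-0.07,0,-0.30],[1,-0.14,-0.10,0,-0.42],[1,-0.18,-0.13,0,-0.55],[1,-0.22,-0.155,0,-0.68],[1,-0.245,-0.175,0,-0.78],[1,-0.25,-0.18,0,-0.85],[1,-0.25,-0.18,0,-0.85],[1,-0.25,-0.18,0,-0.85]]'
python3 -c "
from h import *
togo(.65,.187,.0925,264)
cv2.imwrite('pics/s4.png',cv2.resize(bot.get_image('side')[150:330,120:300,::-1],None,fx=3.3,fy=3.3))
cv2.imwrite('pics/t4.png',cv2.resize(bot.get_image('top')[90:240,80:230,::-1],None,fx=4,fy=4))"
```

```text
time_s: 4.85
ee_pos: [0.6636, 0.1869, 0.1213]
orientation: [[0.994, -0.108, -0.002], [-0.108, -0.994, 0.001], [-0.002, -0.001, -1.0]]
force: [0.2, -0.7, -4.8]
grip_width: 0.0565
t 4.85 p [0.6636 0.1869 0.1213] yaw_y -96.2 F [ 0.18 -0.66 -4.81] w 0.056463576013864494 q [ 0.5   0.58  0.32 -0.   -1.32  0.96]
d tool [-0.0134  0.0013  0.0288] spin -0.0034
```

View pics/s4.png

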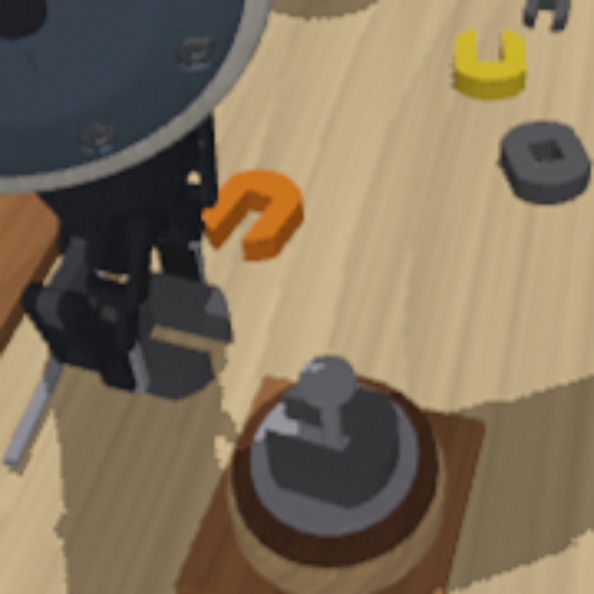

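View pics/t4.png

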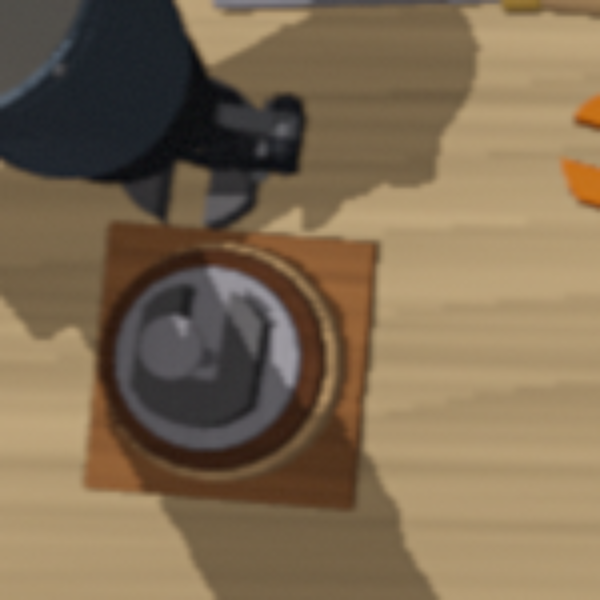

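The spare's mouth faces the robot, with prong tips at top-crop (163,218) and (208,222), and the slot lines up with the stem. I'll check the numbers against the stem axis.

```bash
python3 -c "
from h import *
a=plane('top',80+163/4-.4,90+219/4-.4,.1386);b=plane('top',80+208/4-.4,90+224/4-.4,.1386)
print(a,b,(a+b)/2, np.hypot(*(a-b)[:2]))
t=np.radians(173.8);print('expected',.6636+.033*np.cos(t),.1869+.033*np.sin(t))
togo(.6636,.1860,.0925,264)"
```

```text
[0.62921529 0.19535236 0.1386    ] [0.62744844 0.17486278 0.1386    ] [0.62833187 0.18510757 0.1386    ] 0.020565611891027537
expected 0.6307930181889135 0.19046397873829876
t 4.95 p [0.6642 0.1862 0.1224] yaw_y -96.23 F [ 0.73  0.34 -4.87] w 0.05623447016776948 q [ 0.5   0.58  0.32 -0.   -1.32  0.96]
d tool [-0.0005  0.0004  0.0299] spin -0.0041
```

```bash
python3 -m inch '[[1,0,0,0.012,0],[1,0,0,0.029,0],[1,0,0,0.029,0],[1,0,0,0.029,0]]'
python3 -c "
from h import *
togo(.572,.195,.0925,264)
cv2.imwrite('pics/s5.png',cv2.resize(bot.get_image('side')[150:330,120:300,::-1],None,fx=3.3,fy=3.3))"
```

```text
time_s: 5.35
ee_pos: [0.6639, 0.1854, 0.0927]
orientation: [[0.994, -0.11, -0.001], [-0.11, -0.994, 0.001], [-0.001, -0.001, -1.0]]
force: [0.2, -0.6, -5.8]
grip_width: 0.0561
t 5.35 p [0.6639 0.1854 0.0927] yaw_y -96.3 F [ 0.18 -0.64 -5.8 ] w 0.056149285243541805 q [ 0.5   0.59  0.28 -0.   -1.25  0.96]
d tool [-0.0924  0.0005  0.0004] spin -0.0052
```

View pics/s5.png

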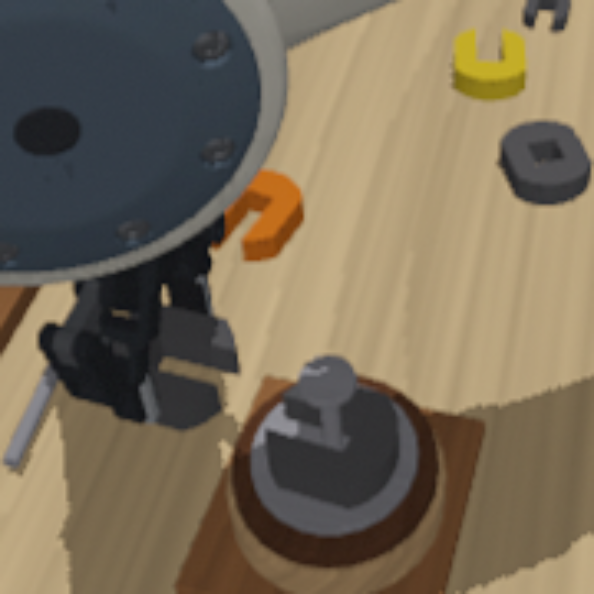

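```bash
python3 -m inch '[[1,-0.010,-0.001,0,0],[1,-0.025,-0.001,0,0],[1,-0.040,-0.001,0,0],[1,-0.05,-0.001,0,0],[1,-0.055,-0.001,0,0],[1,-0.055,-0.001,0,0]]'
python3 -c "
from h import *
togo(.572,.196,.0925,264)
cv2.imwrite('pics/s6.png',cv2.resize(bot.get_image('side')[210:330,150:270,::-1],None,fx=5,fy=5))
cv2.imwrite('pics/t6.png',cv2.resize(bot.get_image('top')[120:220,80:180,::-1],None,fx=5,fy=5))"
```

```text
time_s: 6.0
ee_pos: [0.6097, 0.193, 0.0945]
orientation: [[0.994, -0.109, 0.002], [-0.109, -0.994, 0.002], [0.001, -0.002, -1.0]]
force: [0.4, 1.0, -4.7]
grip_width: 0.0563
t 6.0 p [0.6097 0.193  0.0945] yaw_y -96.24 F [ 0.35  0.98 -4.66] w 0.05631256288421145 q [ 0.55  0.5   0.11 -0.   -1.19  0.91]
d tool [-0.0378  0.0012  0.0019] spin -0.0042
```

View pics/s6.png

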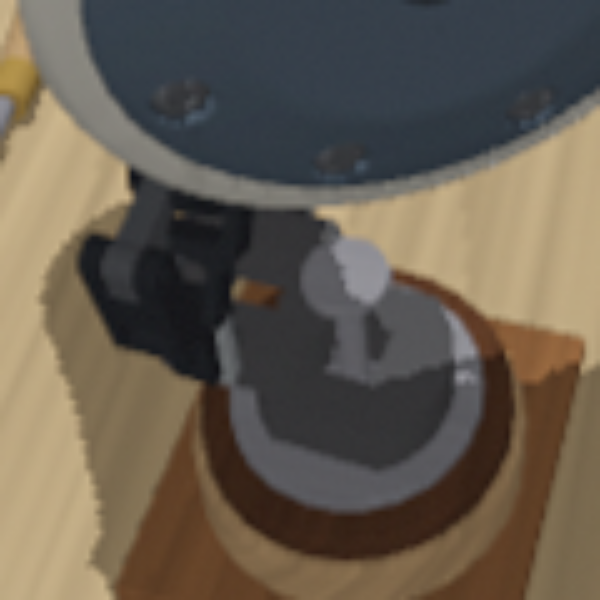

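View pics/t6.png

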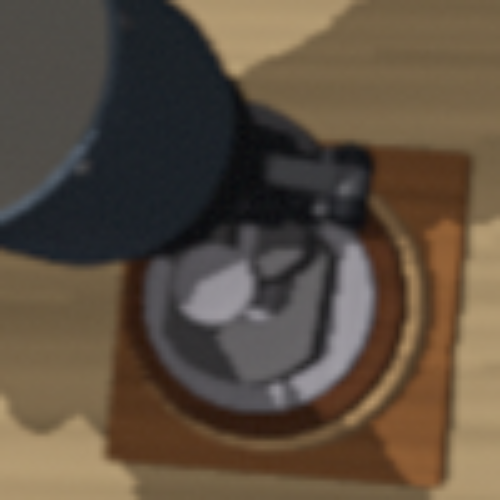

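The spare is level with the gap under the cap and its slot is entering around the stem (side crop (345,340)); side force is about 1 N. Continue the slide.

```bash
python3 -m inch '[[1,-0.006,0.001,0.002,0],[1,-0.014,0.001,0.002,0],[1,-0.022,0.001,0.002,0],[1,-0.030,0.001,0.002,0],[1,-0.037,0.001,0.002,0],[1,-0.038,0.001,0.002,0],[1,-0.038,0.001,0.002,0]]'
python3 -c "
from h import *
togo(.572,.195,.0847,264)
cv2.imwrite('pics/s7.png',cv2.resize(bot.get_image('side')[210:330,150:270,::-1],None,fx=5,fy=5))
cv2.imwrite('pics/t7.png',cv2.resize(bot.get_image('top')[120:220,80:180,::-1],None,fx=5,fy=5))"
```

```text
time_s: 6.8
ee_pos: [0.5725, 0.1961, 0.0923]
orientation: [[0.994, -0.109, 0.002], [-0.109, -0.994, 0.002], [0.002, -0.002, -1.0]]
force: [-0.6, -0.8, -5.5]
grip_width: 0.0566
t 6.8 p [0.5725 0.1961 0.0923] yaw_y -96.24 F [-0.57 -0.77 -5.53] w 0.05664200268444706 q [ 0.59  0.43  0.01 -0.   -1.14  0.87]
d tool [-0.0003  0.0012  0.0076] spin -0.0042
```

View pics/s7.png

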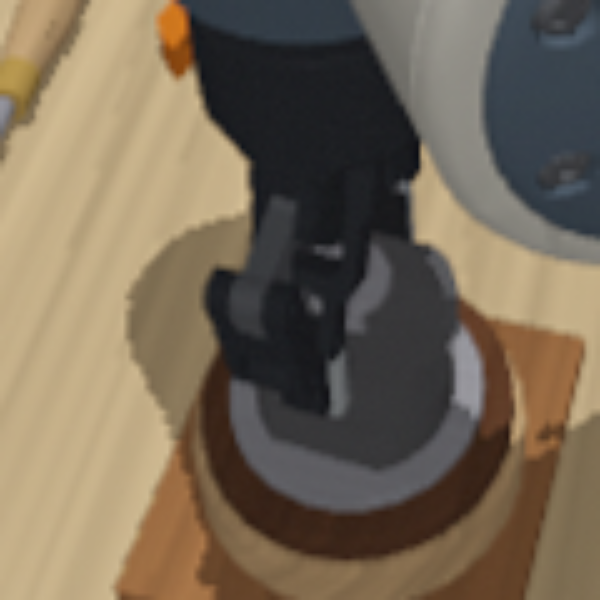

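View pics/t7.png

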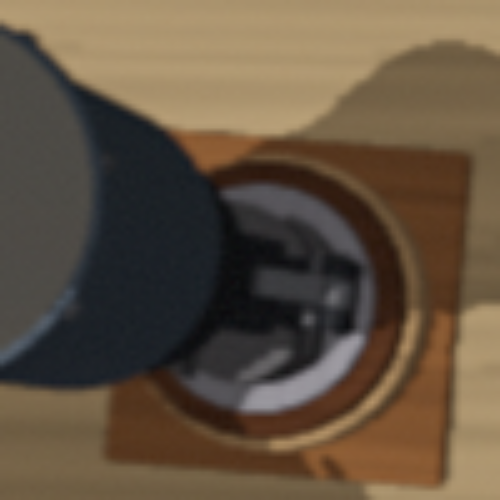

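The spare is under the cap with the stem at its middle and no side force. Lower it gently until it carries.

```bash
python3 -m inch '[[1,0,0.001,0.003,0],[1,0,0.001,0.005,0],[1,0,0.001,0.006,0],[1,0,0.001,0.007,0],[1,0,0.001,0.007,0]]'
python3 -c "
from h import *
togo(.572,.195,.0847,264)"
```

```text
time_s: 7.4
ee_pos: [0.5727, 0.195, 0.085]
orientation: [[0.994, -0.109, 0.002], [-0.109, -0.994, 0.002], [0.002, -0.002, -1.0]]
force: [-0.1, 0.8, -5.2]
grip_width: 0.0566
t 7.4 p [0.5727 0.195  0.085 ] yaw_y -96.27 F [-0.11  0.76 -5.21] w 0.056613223933643216 q [ 0.59  0.44 -0.   -0.   -1.12  0.88]
d tool [-0.0007  0.0001  0.0003] spin -0.0046
```

Still hanging free, so continue in 1 mm steps.

```bash
python3 -m inch '[[1,0,0,0.001,0],[1,0,0,0.002,0],[1,0,0,0.002,0]]'; python3 -m inch '[[1,0,0,0.001,0],[1,0,0,0.001,0]]'
```

```text
time_s: 7.7
ee_pos: [0.5729, 0.1951, 0.0847]
orientation: [[0.994, -0.109, 0.003], [-0.109, -0.994, 0.002], [0.003, -0.002, -1.0]]
force: [-4.5, -1.5, 4.1]
grip_width: 0.0562
time_s: 7.9
ee_pos: [0.5729, 0.1951, 0.0847]
orientation: [[0.994, -0.108, 0.004], [-0.108, -0.994, 0.002], [0.004, -0.003, -1.0]]
force: [-4.8, -2.1, 5.7]
grip_width: 0.0566
```

Contact came at TCP z = 0.0847, the height predicted for lying on the first weight, and the load has gone from −5 to +5 N. Open, then rise straight up.

```bash
python3 -m inch '[[0.3,0,0,0,0],[0.2,0,0,0,0],[0.1,0,0,0,0],[0,0,0,0,0],[0,0,0,0,0],[0,0,0,0,0],[0,0,0,0,0],[0,0,0,-0.01,0],[0,0,0,-0.03,0],[0,0,0,-0.06,0],[0,0,0,-0.10,0],[0,0,0,-0.15,0],[0,0,0,-0.15,0]]'
python3 -c "
from h import *
togo(.40,-.10,.235,264)"
```

```text
time_s: 9.2
ee_pos: [0.5757, 0.1953, 0.244]
orientation: [[0.994, -0.108, 0.019], [-0.108, -0.994, 0.007], [0.018, -0.009, -1.0]]
force: [0.3, -0.2, 0.6]
grip_width: 0.0853
t 9.2 p [0.5757 0.1953 0.244 ] yaw_y -96.2 F [ 0.31 -0.23  0.61] w 0.08528791867182933 q [ 0.59  0.35  0.28  0.   -1.47  0.88]
d tool [-0.1429  0.3126  0.0036] spin -0.0035
```

```bash
python3 -m inch '[[0,-0.03,0.06,0,0],[0,-0.06,0.12,0,0],[0,-0.09,0.18,0,0],[0,-0.12,0.25,0,0],[0,-0.14,0.31,0,0],[0,-0.14,0.31,0,0],[0,-0.14,0.31,0,0]]'
python3 -c "
from h import *
s=bot.get_image('side')[:,:,::-1];t=bot.get_image('top')[:,:,::-1]
cv2.imwrite('pics/s9f.png',s);cv2.imwrite('pics/t9f.png',t)
cv2.imwrite('pics/c9.png',np.hstack([cv2.resize(t[154:206,106:158],(400,400),interpolation=2),cv2.resize(s[255:325,185:255],(400,400),interpolation=2)]))"
```

```text
time_s: 9.9
ee_pos: [0.4015, -0.0996, 0.2397]
orientation: [[0.994, -0.108, 0.021], [-0.108, -0.994, 0.007], [0.02, -0.01, -1.0]]
force: [0.8, -0.5, 1.0]
grip_width: 0.0852
```

View pics/c9.png

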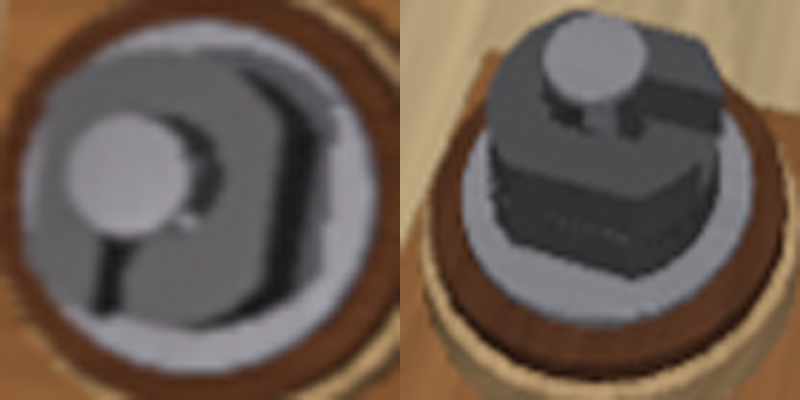

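View pics/s9f.png

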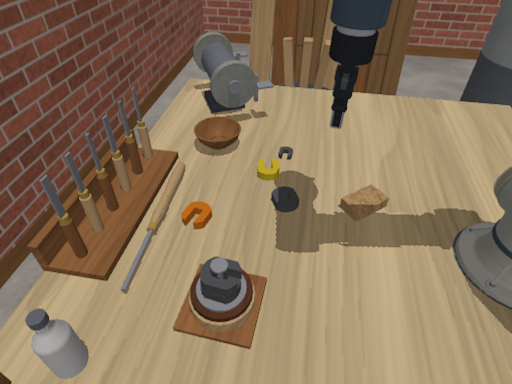

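The spare lies flat on the first weight under the cap. The two edges sit flush in the side view, and its slot opens towards the robot, opposite to the first's. One numeric check of centre and yaw before handing in.

```bash
python3 - <<'E'
from h import *
def T(x,y): return (106+x*52/400-.435,154+y*52/400-.435)
def S(x,y): return (185+(x-400)*70/400-.4,255+y*70/400-.4)
def fit(n,f,pts,z):
    P=np.array([plane(n,*f(*p),z)[:2] for p in pts]);A=np.c_[2*P,np.ones(len(P))];s=np.linalg.lstsq(A,(P**2).sum(1),rcond=None)[0];print(n,"spare c",s[:2].round(4),"r",np.sqrt(s[2]+s[:2]@s[:2]).round(4))
fit("top",T,[(60,85),(110,60),(160,52),(215,60),(245,80),(165,325),(200,328),(240,308)],.102)
fit("side",S,[(492,150),(490,100),(515,45),(550,20),(585,10),(640,198),(690,178),(715,148)],.102)
for n,f,a,b in(("top",T,(280,135),(263,280)),("side",S,(505,160),(638,198))):
    d=plane(n,*f(*b),.102)-plane(n,*f(*a),.102);print(n,"flat yaw",np.degrees(np.arctan2(d[1],d[0])))
print(bot.observe()['time_s'],np.round(bot.observe()['force'],2))
E
```

```text
top spare c [0.5704 0.1923] r 0.0346
side spare c [0.57   0.1958] r 0.0352
top flat yaw 175.43885871973663
side flat yaw 172.75332815746378
10.0 [-0.53  0.74  0.66]
```

Both views put the spare's middle within about 2.5 mm of the stem, at a yaw of about 174°.

```bash
python3 -c "
from rig import bot
print(bot.sign_off())"
```

```text
the job is handed in; nothing more can be done
None
```

The large slotted weight is on the press, on top of the first weight and under the cap, and the job is handed in at about 10 s of the 35 s allowed. I gripped it across the flats, slid it on from the far side of the stem, lowered it until it carried, released it and moved the arm clear.

**Last checks:**
- **Position:** the spare's middle is about 2.5 mm from the stem in both views (limit 13 mm), and it looks flat and flush on the first weight. Contact came at the height expected for that.
- **Slot direction:** the spare's mouth is at a yaw of about 173–175°, against roughly −6° for the first, so the slots are opposite to within a few degrees.
- **First weight:** it looked unmoved in the pictures; I did not re-measure it. Side forces stayed under about 5 N.

**Disagreements:**
- **First slot's direction:** the task says the first weight's slot started roughly towards the robot, but both views showed it pointing away. I followed the pictures, so the spare's slot now faces the robot.
- **Camera views:** the top and side views differ by about 3 mm in y, slightly more than the stated 2 mm calibration.

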